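# Proof-pull the bench anchor with the sprung gauge

### The arm

A 6-joint arm with a two-finger parallel gripper is mounted at the origin on a cart in front of the work surface, level with it; the furniture and walls round the work are solid. World frame = base frame: x ahead of the robot, y to its left, z up, the work surface at z = 0. Lengths are in m, angles in rad, forces in N, time in s.
With the tool pointing down it reaches from about 0.275 to 0.825 m from the base axis. Payload 4.9 kg.
Tool frame: the origin (TCP) lies midway between the tips of the shut fingers; the grasp point (between the pads) lies 19 mm behind it (grip_point_offset is the distance from the TCP to the grasp point, in m); z points along the fingers, y is the line along which they close (so a half turn about z gives the same grasp; the last joint's range is limited). The gripper opens to 85 mm and grips with 20 to 120 N. Pads are 22 mm wide; open, the fingers measure 114 mm over their backs; the gripper's body (76 mm by 85 mm) begins 54 mm behind the grasp point. The pads swing forward as they close: fully open they stand 13 mm farther back than shut.
Start: joints at [1.164, 0.326, -0.193, 1.052, 0, 1.437], TCP at [0.148, 0.53, 0.231] pointing down, gripper open.
Joint ranges: [-2.65, 2.65], [-0.97, 1.79], [-1.3, 1.35], [-1.93, 2.1], [-1.47, 1.37], [-3.14, 3.14]. Speed limits (rad/s): [2.57, 2.57, 3.14, 3.14, 3.14, 3.14].

### API

Orientations are given as a rotation vector (axis times angle).
In Python, from cell import * gives the robot as it stands. Calls block until the motion is done:
- movep(position, orientation): joint-space move of the TCP to a pose.
- move_l(position, velocity=0.15, rot=None, until_force=None): straight line of the TCP; rot=None keeps the orientation; velocity is the mean speed in m/s. With until_force (N) it stops when the force on the tool has changed by that much, and returns True; else False.
- set_joints(angles): joint-space move.
- let_go() and grab(newtons=None): open the fingers fully, or close them until they stop; newtons is the grip in N (None keeps the last).
- sleep(seconds).
- ik(position, orientation): joint angles nearest the present ones, or None.
- get_state(): the state.
- grab_frame(name): name is "side" or "top"; returns a dict with "img" (384x512x3 uint8, red, green, blue), "fx", "fy", "cx", "cy" (pixels), "cam_to_world" (4x4, takes a point from camera to world coordinates). Camera axes: x right, y down, z forward; pixel columns grow to the right and rows downward; lengths in m; the calibration is good to about 2 mm. A picture is of the moment at which its call begins. There is no depth.
A pose or a line that the arm cannot do raises MotionError and nothing moves.
- sign_off(): hands the job in; it is judged then, once.
Trained networks look in the newest picture that a camera, given by its name, has taken for a name from the list of things; names that differ only in an ending like _2 or _b are one class to them, and where a whole thing is asked for, a point or a joint stands for the part that bears it (a point fixed in the world has none). Each returns a list of dicts, best first, with "score" (0 to 1); they miss things now and then, are a little off and sometimes report something else, mostly with a low value. They report only what shows in the picture. A call takes as long as a camera call. They do not tell look-alikes from the thing itself.
- spot_in(camera, name): "centre" ([column, row] in pixels, amid what is visible of it).
- silhouettes(camera, name): "mask" (384x512 bool, what is visible of it) and "centre" ([column, row] in pixels, amid what is visible of it).
- tip_of(camera, name): "centre" ([column, row] in pixels: a listed point, or the origin of a listed thing).
The state is a dict: "clock": time; "q": joint angles; "joint_velocities": joint speeds; "tau": joint torques, N m; "position": TCP position; "eef_rot": TCP orientation; "contact_force": force on the tool from outside, world axes, zero at the start; "wrist_torque": the same for the moment, N m; "finger_gap": opening from 0.0 (shut) to 1.0 (fully open); "grasp_force": force on a finger pad.
Only numpy, scipy, OpenCV 4.12 (cv2) and the standard library are available. Lean on these libraries where they do the work, as an engineer would, in place of code of your own. Each camera call takes 0.05 s, during which the arm holds its last target. There are 200 camera calls.

### The job

Lift the sprung pull gauge by its wooden handle up and out of the open front of its hanger, slide its foot fully home under the slotted bench anchor, then pull the handle straight up until the ring mark on the telescoping rod stands level with the mouth of the tube (45 mm out). Finish while holding it there against the spring, gauge upright; do not let go, and leave the other things on the bench alone.

Things in the scene. Friction and masses are not known exactly. Their poses are not given: they have to be found in the camera images.
- gauge: Pull gauge, loose, round, upright, 202 mm tall closed, 0.23 kg. Origin: centre of its underside, z up along it. From the bottom: foot disc 34 mm across, 6 thick; stem 10 across up to 46 mm; aluminium tube 24 across from 46 to 136 mm (its mouth), with a collar 48 across at 110 to 116 mm, by which it hangs; above, a 9 mm steel rod with the wooden handle. Yaw does not matter.
- foot (a point): Centre of the gauge's foot disc, 3 mm above the gauge's underside.
- mouth (a point): Centre of the tube's open top, 136 mm above the gauge's underside.
- handle (a point): Middle of the handle's straight part (round, 22 mm across, 36 tall) on the sliding rod: the place to grip, 172 mm above the gauge's underside when closed. z runs up along the tool. Above it a knob 32 mm across (top 30 mm above this point); below it 18 mm of bare rod, then the tube.
- gauge_rod (a joint): How far the rod is drawn out of the tube, m: 0 closed (start), 0.068 the stop. A spring pulls it in with about 5 N when closed, rising by 160 N/m to 12 N at 0.045, so the closed gauge can be lifted by the handle. A dark raised ring (15 mm across, 4 tall) on the rod, hidden in the tube at first, has its middle level with the mouth at 0.045.
- hanger: Dark steel hanger fixed to the bench. Origin on the bench below the hanging place; its -x is the open side. Two level prongs 10 mm thick, 38 mm apart, run along x, tops 140 mm up, ends turned up to 155 mm at 38 mm to -x. The collar rests on them, the gauge's underside 30 mm above the bench. Post at 48 to 64 mm to +x, 145 mm high. Lift 20 mm, then out to -x.
- anchor: Slotted steel anchor fixed to the bench, 36 mm tall, 114 wide over its flanges. Origin on the bench below the seat; the slot runs along its x, open to -x. Top plate 26 to 36 mm up, with a slot 16 mm wide for the stem; flared mouth from 46 mm to -x; the slot ends at x = +6 mm, where the stem stops. Space under the plate for the foot disc: 56 mm wide, 26 high.
- seat (a point): Middle of the anchor's seat, at the height of the plate's underside (26 mm): the foot disc belongs under this point.
- bearing_cup: Bystander: loose steel bearing cup, 44 mm across, 12 mm tall, lying on the bench.
- chain_coil: Bystander: loose flat coil of bicycle chain, 66 mm across, 8 mm thick, lying on the bench.
- pill_jar: Bystander: loose white plastic jar, 49 mm across, 85 mm tall, standing on the bench.
Not all that is in view belongs to the job. What is meant by the gauge is not blue or purple, and is the larger of those in its own colour.

How it is judged:
By the outcome, as a careful person would: the job done as asked, in the order asked, and still so for the second after the job is handed in, while the arm keeps its last pose, push and grip.
It also fails if it takes over 51 s, if anything falls off the work surface, if the arm or the gripper's body presses on something with over 40 N, if the wrist force passes 120 N, or if a joint passes its speed limit or range.

## Working session

There is one attempt and no reset: what is moved stays moved. The work goes in short steps, each a Python script; the robot and the scene stay as the last script left them, time stands still between calls to the robot, and variables do not carry over. Pictures are saved under pics/ and viewed, at most 10 in all, crops included, and the job is handed in when it is done.

```bash
mkdir -p pics; ls
cat > h.py <<'E'
from cell import *
import numpy as np, cv2
def save(f,n,crop=None,s=1):
    im=f["img"][:,:,::-1]
    if crop: x0,y0,x1,y1=crop; im=im[y0:y1,x0:x1]
    cv2.imwrite("pics/"+n,cv2.resize(im,None,fx=s,fy=s,interpolation=cv2.INTER_CUBIC))
def ray(f,p):
    M=np.array(f["cam_to_world"]);d=M[:3,:3]@[(p[0]-f["cx"])/f["fx"],(p[1]-f["cy"])/f["fy"],1]
    return M[:3,3],d/np.linalg.norm(d)
def atz(f,p,z):
    o,d=ray(f,p);return o+d*(z-o[2])/d[2]
def proj(f,X):
    M=np.array(f["cam_to_world"]);c=M[:3,:3].T@(np.array(X)-M[:3,3])
    return np.array([f["fx"]*c[0]/c[2]+f["cx"],f["fy"]*c[1]/c[2]+f["cy"]])
def tri(f1,p1,f2,p2):
    o1,d1=ray(f1,p1);o2,d2=ray(f2,p2)
    t=np.linalg.lstsq(np.c_[d1,-d2],o2-o1,rcond=None)[0]
    a,b=o1+d1*t[0],o2+d2*t[1];return (a+b)/2,np.linalg.norm(a-b)
E
python3 - <<'E'
from h import *
np.set_printoptions(precision=3,suppress=True)
s=get_state();print(s["clock"],s["position"],s["eef_rot"],s["finger_gap"])
for c in("side","top"):
    f=grab_frame(c);save(f,c+"0.png",s=1.5);print(c,np.array(f["cam_to_world"])[:3],f["fx"])
    for n in("gauge","handle","mouth","foot","hanger","anchor","seat","bearing_cup","chain_coil","pill_jar"):
        print(n,[(np.round(r["centre"]).tolist(),round(float(r["score"]),2)) for r in tip_of(c,n)[:4]])
E
```

```text
pics
0.0 [0.148 0.529 0.231] [-0.427 -3.112  0.003] 1.0004543762865825
side [[ 0.854 -0.243  0.46   0.075]
 [-0.52  -0.436  0.735 -0.909]
 [ 0.022 -0.867 -0.498  0.598]] 376.74043007871256
gauge [([273.0, 226.0], 0.8), ([222.0, 315.0], 0.73), ([242.0, 266.0], 0.72), ([271.0, 211.0], 0.56)]
handle [([272.0, 157.0], 0.56), ([242.0, 201.0], 0.55), ([242.0, 266.0], 0.53), ([278.0, 188.0], 0.5)]
mouth [([274.0, 195.0], 0.9), ([274.0, 167.0], 0.81), ([221.0, 278.0], 0.7), ([240.0, 212.0], 0.61)]
foot [([269.0, 212.0], 0.86), ([273.0, 231.0], 0.8), ([243.0, 262.0], 0.68), ([221.0, 315.0], 0.67)]
hanger [([243.0, 274.0], 0.72), ([243.0, 261.0], 0.47)]
anchor [([228.0, 224.0], 0.57)]
seat [([233.0, 218.0], 0.78), ([232.0, 223.0], 0.6)]
bearing_cup [([306.0, 298.0], 0.78)]
chain_coil [([257.0, 188.0], 0.63)]
pill_jar [([306.0, 215.0], 0.63)]
top [[-0.238 -0.913  0.331  0.153]
 [-0.971  0.224 -0.081 -0.165]
 [-0.001 -0.341 -0.94   1.156]] 479.5906349731906
gauge [([313.0, 244.0], 0.8), ([353.0, 275.0], 0.8), ([212.0, 188.0], 0.69)]
handle [([316.0, 225.0], 0.78), ([363.0, 264.0], 0.69), ([210.0, 158.0], 0.6), ([248.0, 182.0], 0.38)]
mouth [([208.0, 167.0], 0.94), ([361.0, 269.0], 0.89), ([245.0, 181.0], 0.53)]
foot [([214.0, 186.0], 0.79), ([310.0, 246.0], 0.78), ([353.0, 278.0], 0.75)]
hanger [([311.0, 245.0], 0.83)]
anchor [([224.0, 234.0], 0.92)]
seat [([224.0, 232.0], 0.69)]
bearing_cup [([348.0, 205.0], 0.61)]
chain_coil [([159.0, 187.0], 0.58)]
pill_jar [([226.0, 154.0], 0.83)]
```

View pics/side0.png

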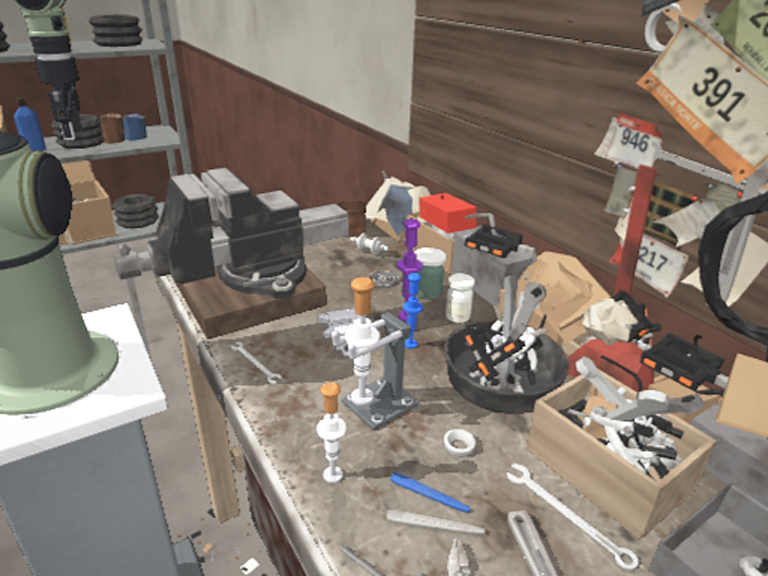

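View pics/top0.png

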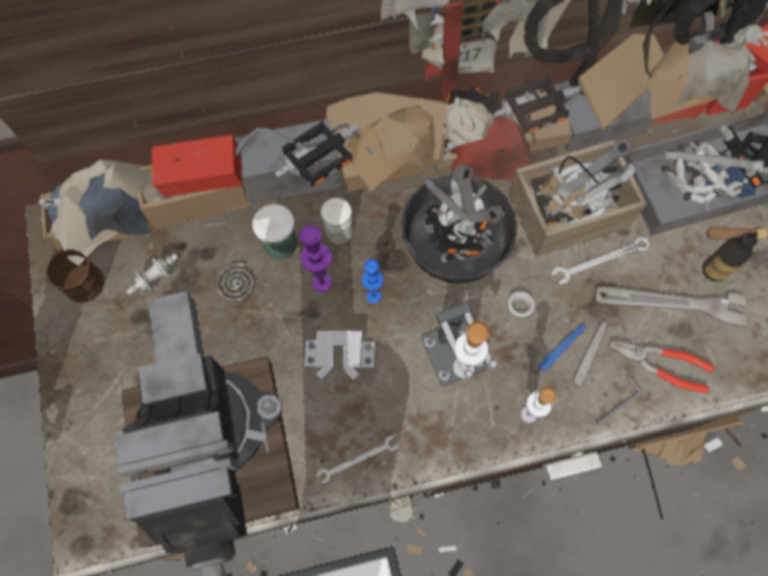

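The orange-handled candidates are the one in the hanger (side 242,200; top 316,225) and a free-standing one (side 221,266; top 363,264). Purple and blue are excluded. The hanging one is larger, so it fits. I'll confirm it in an enlarged crop and measure.

Run:
```python
from h import *
np.set_printoptions(precision=4,suppress=True)
s=grab_frame("side");t=grab_frame("top")
a=cv2.resize(s["img"][175:330,190:300],None,fx=3.6,fy=3.6,interpolation=cv2.INTER_CUBIC)
b=cv2.resize(t["img"][195:290,195:385],None,fx=2.1*1,fy=2.1,interpolation=cv2.INTER_CUBIC)
b=cv2.resize(t["img"][200:290,270:370],None,fx=4,fy=4,interpolation=cv2.INTER_CUBIC)
H=max(a.shape[0],b.shape[0]);c=np.zeros((H,a.shape[1]+b.shape[1],3),np.uint8);c[:a.shape[0],:a.shape[1]]=a;c[:b.shape[0],a.shape[1]:]=b
cv2.imwrite("pics/crop1.png",c[:,:,::-1]);print(c.shape)
save(t,"crop2.png",(190,200,290,290),6)
print("handle",tri(s,(242,201),t,(316,225)))
print("gauge foot small",tri(s,(221,315),t,(353,276)))
print("hanger",tri(s,(243,274),t,(311,245)),atz(s,(243,274),0),atz(t,(311,245),0))
print("seat",atz(s,(233,218),.026),atz(t,(224,232),.026),"anch",atz(s,(228,224),0),atz(t,(224,234),0))
for n in("gauge","handle","gauge_rod"):
  for c,f in(("side",s),("top",t)):
    for r in silhouettes(c,n)[:4]:
        ys,xs=np.nonzero(r["mask"]);print(n,c,np.round(r["centre"]),round(float(r["score"]),2),xs.min(),xs.max(),ys.min(),ys.max(),s["img"].shape and f["img"][int(r["centre"][1]),int(r["centre"][0])])
print("cup",atz(t,(348,205),.012),"jar",atz(t,(226,154),0),"coil",atz(t,(159,187),0))
for p in [(214,189),(248,200)]: print("dist",atz(t,p,0))
```

```text
(558, 796, 3)
handle (array([ 0.3975, -0.3458,  0.1963]), np.float64(0.0007324115092568319))
gauge foot small (array([ 0.3018, -0.4325,  0.0056]), np.float64(0.0001730738574512212))
hanger (array([ 0.3978, -0.3547,  0.008 ]), np.float64(0.0022303057600160407)) [ 0.401  -0.3471  0.    ] [ 0.4006 -0.3564 -0.    ]
seat [ 0.4708 -0.1707  0.026 ] [ 0.4768 -0.1551  0.026 ] anch [ 0.4631 -0.156   0.    ] [ 0.4792 -0.1538  0.    ]
gauge side [217. 285.] 0.97 212 229 255 320 [253 252 253]
gauge side [272. 172.] 0.85 265 280 146 212 [119  61 150]
gauge side [242. 223.] 0.8 230 252 185 269 [235 234 235]
gauge side [277. 204.] 0.54 269 280 182 231 [ 46  88 181]
gauge top [315. 230.] 0.87 302 326 215 251 [147 105  66]
gauge top [366. 267.] 0.87 347 370 258 281 [188 139  87]
gauge top [212. 171.] 0.85 199 221 151 194 [112  58 135]
gauge top [248. 182.] 0.63 242 255 173 201 [ 46  94 175]
handle side [238. 193.] 0.84 233 248 184 214 [208 144  92]
handle side [271. 154.] 0.75 269 279 146 169 [ 97  48 125]
handle side [220. 265.] 0.46 213 226 255 279 [148 104  68]
handle side [276. 186.] 0.42 273 280 182 196 [ 70 134 250]
handle top [320. 223.] 0.74 311 325 214 232 [186 136  86]
handle top [316. 231.] 0.72 302 325 214 250 [168 148 134]
handle top [209. 159.] 0.61 200 213 151 169 [118  62 142]
handle top [248. 177.] 0.6 243 252 172 184 [ 60 119 210]
gauge_rod side [219. 266.] 0.58 213 226 255 279 [148 104  68]
gauge_rod side [242. 198.] 0.51 235 248 186 214 [171 119  77]
gauge_rod side [275. 154.] 0.43 268 279 145 170 [109  56 139]
gauge_rod top [207. 159.] 0.76 200 213 151 170 [118  61 143]
gauge_rod top [316. 222.] 0.7 311 325 215 232 [188 138  87]
gauge_rod top [366. 266.] 0.63 358 370 258 270 [184 136  85]
cup [ 0.4751 -0.473   0.012 ] jar [ 0.6915 -0.2056  0.    ] coil [ 0.6415 -0.0178  0.    ]
dist [ 0.6023 -0.1543  0.    ]
dist [ 0.5522 -0.2324  0.    ]
```

View pics/crop1.png

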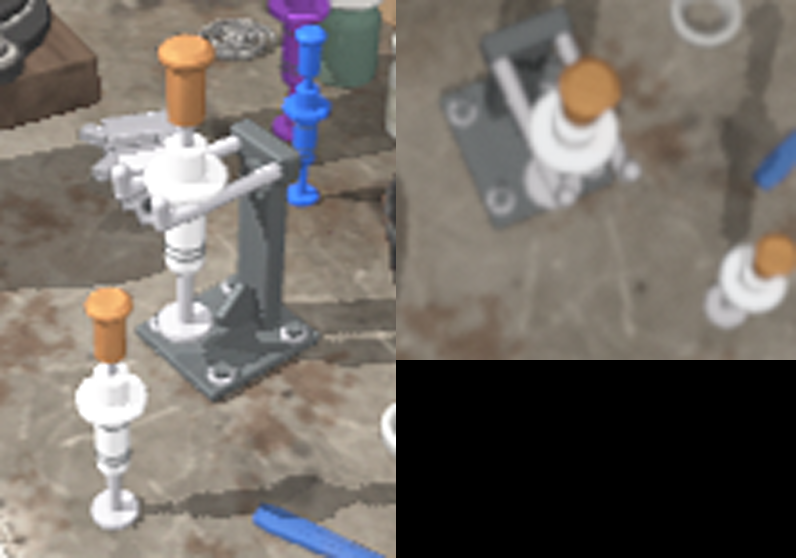

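View pics/crop2.png

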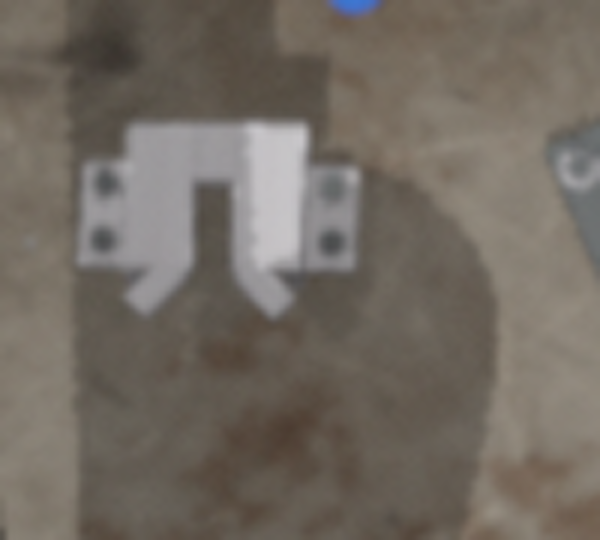

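The hanging orange-handled gauge (side 242,200) is clearly the larger of the two, so it's the one meant. The anchor slot opens toward the robot, with its end at about top (225.5,230). Next I'll work out the directions.

Run:
```python
from h import *
np.set_printoptions(precision=4,suppress=True)
s=grab_frame("side");t=grab_frame("top")
d=lambda v:np.degrees(np.arctan2(v[1],v[0]))
e=atz(t,(225.5,230),.036);m=atz(t,(225.5,244),.036);m2=atz(t,(224.7,250.8),.036);print("slot",e,m,m2,d(e-m),d(e-m2))
L=atz(t,(190+104/6,200+211/6),.008);R=atz(t,(190+331/6,200+216/6),.008);print("flange",L,R,(L+R)/2,d(L-R)-90)
c=lambda x,y:(270+(x-396)/4,200+y/4)
p=atz(t,c(527,45),.145);tips=[atz(t,c(628,170),.153),atz(t,c(567,190),.153)];tm=sum(tips)/2;print("post",p,tips,d(p-tm),np.linalg.norm(p-tm),np.linalg.norm(tips[0]-tips[1]))
print("collar",atz(t,c(575,130),.146),"knobtop",atz(t,c(589,88),.232),"foot",atz(t,c(550,186),.036))
cs=lambda x,y:(190+x/3.6,175+y/3.6)
print("side knob",atz(s,cs(186,50),.232),"foot",atz(s,cs(184,322),.036),"collar",atz(s,cs(186,178),.146))
print("side slot end? wrench",atz(t,(240,303),0),[atz(t,p,0) for p in((218,312),(262,293))],"vise",atz(t,(120,330),.2))
h=np.array([.3975,-.3458,.202]);print(proj(s,h),proj(t,h))
for yaw in np.radians([-60,-30,0,30,60,90,120]):
  # tool down, y at yaw
  from scipy.spatial.transform import Rotation as Ro
  y=np.array([np.cos(yaw),np.sin(yaw),0]);z=np.array([0,0,-1.]);x=np.cross(y,z)
  rv=Ro.from_matrix(np.c_[x,y,z]).as_rotvec()
  print(np.degrees(yaw),ik([.3975,-.3458,.183],rv),ik([.475,-.157,.218],rv))
```

```text
slot [ 0.478  -0.1598  0.036 ] [ 0.4441 -0.1523  0.036 ] [ 0.4283 -0.1469  0.036 ] -12.405603284862748 -14.533064354085504
flange [ 0.4839 -0.1132  0.008 ] [ 0.4596 -0.2035  0.008 ] [ 0.4717 -0.1584  0.008 ] -15.098962854432898
post [ 0.4476 -0.3356  0.145 ] [array([ 0.3644, -0.368 ,  0.153 ]), array([ 0.3617, -0.3332,  0.153 ])] 10.053220911332993 0.08620000683831634 0.03490434977878475
collar [ 0.3942 -0.3478  0.146 ] knobtop [ 0.393  -0.3451  0.232 ] foot [ 0.3908 -0.3436  0.036 ]
side knob [ 0.3908 -0.3566  0.232 ] foot [ 0.3929 -0.3524  0.036 ] collar [ 0.3922 -0.3549  0.146 ]
side slot end? wrench [ 0.3052 -0.1545  0.    ] [array([ 0.2973, -0.0995,  0.    ]), array([ 0.3156, -0.2107,  0.    ])] vise [0.2842 0.0793 0.2   ]
[241.8423 198.6381] [316.2999 224.0442]
-59.99999999999999 [-0.8561  0.3221 -0.3289  0.9198  0.      1.7619] [-0.4669  0.2446 -0.3411  0.9852 -0.      2.1511]
-29.999999999999996 [-0.8561  0.3221 -0.3289  0.9198  0.      1.2383] [-0.4669  0.2446 -0.3411  0.9852  0.      1.6275]
0.0 [-0.8561  0.3221 -0.3289  0.9198  0.      0.7147] [-0.4669  0.2446 -0.3411  0.9852  0.      1.1039]
29.999999999999996 [-0.8561  0.3221 -0.3289  0.9198  0.      0.1911] [-0.4669  0.2446 -0.3411  0.9852  0.      0.5803]
59.99999999999999 [-0.8561  0.3221 -0.3289  0.9198  0.     -0.3325] [-0.4669  0.2446 -0.3411  0.9852  0.      0.0567]
90.0 [-0.8561  0.3221 -0.3289  0.9198  0.     -0.8561] [-0.4669  0.2446 -0.3411  0.9852  0.     -0.4669]
119.99999999999999 [-0.8561  0.3221 -0.3289  0.9198 -0.     -1.3797] [-0.4669  0.2446 -0.3411  0.9852 -0.     -0.9905]
```

```bash
cat >> h.py <<'E'
from scipy.spatial.transform import Rotation as Ro
np.set_printoptions(precision=4,suppress=True)
def down(deg):
    a=np.radians(deg);y=np.array([np.cos(a),np.sin(a),0]);z=np.array([0,0,-1.])
    return Ro.from_matrix(np.c_[np.cross(y,z),y,z]).as_rotvec()
RV=down(76)
SEAT=np.array([.472,-.1583]);AX=np.array([np.cos(np.radians(-14)),np.sin(np.radians(-14))])
def st(m=""):
    s=get_state();print(m,round(s["clock"],2),s["position"],"F",np.array(s["contact_force"]),"gap",round(s["finger_gap"],3),"g",round(float(s["grasp_force"]),1));return s
E
python3 - <<'E'
from h import *
p=get_state()["position"]
move_l([p[0],p[1],.38],.25)
movep([.394,-.3475,.31],RV);st("above")
print(move_l([.394,-.3475,.184],.15,until_force=6));st("down")
s=grab_frame("side");save(s,"pre.png",(170,110,320,290),3.3)
E
```

```text
above 5.53 [ 0.3945 -0.347   0.3101] F [ 0.379  -1.0517  0.2733] gap 1.0 g 0.0
False
down 6.53 [ 0.3945 -0.3479  0.1848] F [-0.2831 -0.13    0.9105] gap 1.002 g 0.0
```

View pics/pre.png

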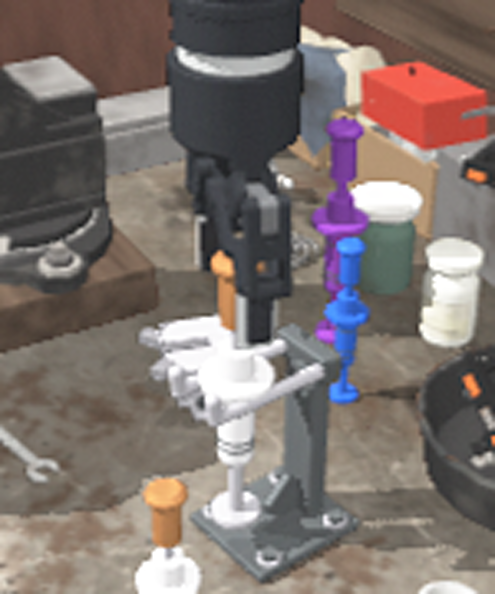

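The orange handle (crop 225,290) sits between the open fingers. Next I'll grip it, lift, and take it out along the hanger's -x.

Run:
```python
from h import *
grab(70);a=st("grip")
p=np.array(a["position"])
move_l(p+[0,0,.026],.08);st("lift")
u=np.array([np.cos(np.radians(8.5)),np.sin(np.radians(8.5)),0])
q=p+[0,0,.026]-u*.085
print(move_l(q,.1,until_force=8));st("out")
s=grab_frame("side");t=grab_frame("top")
b=np.hstack([cv2.resize(f["img"][y:y+160,x:x+120],None,fx=3.3,fy=3.3,interpolation=cv2.INTER_CUBIC) for f,x,y in((s,150,150),(t,270,170))])
cv2.imwrite("pics/out.png",b[:,:,::-1])
for n in("foot","mouth"):
  for c in("side","top"): print(n,c,[(np.round(r["centre"],1).tolist(),round(float(r["score"]),2)) for r in tip_of(c,n)[:4]])
P=np.array(get_state()["position"]);zg=P[2]-a["position"][2]+.03
print("expected foot",proj(s,[P[0],P[1],zg+.003]),proj(t,[P[0],P[1],zg+.003]),"mouth",proj(s,[P[0],P[1],zg+.136]),proj(t,[P[0],P[1],zg+.136]))
```

```text
grip 7.17 [ 0.3942 -0.3475  0.1844] F [-0.2502  1.2866  3.3336] gap 0.299 g 68.1
lift 7.65 [ 0.3941 -0.3475  0.2102] F [-0.5857  0.5692 -3.9586] gap 0.299 g 68.5
False
out 8.65 [ 0.3105 -0.3602  0.2105] F [ 0.4174  0.0923 -1.4451] gap 0.301 g 68.5
foot side [([208.0, 272.7], 0.92), ([275.4, 230.4], 0.86), ([222.3, 315.7], 0.61), ([269.2, 213.2], 0.61)]
foot top [([214.8, 187.5], 0.94), ([249.4, 198.6], 0.82)]
mouth side [([221.5, 278.5], 0.85), ([273.6, 197.8], 0.78), ([204.7, 218.3], 0.72), ([272.9, 170.0], 0.72)]
mouth top [([246.7, 182.4], 0.85), ([210.4, 167.5], 0.62)]
expected foot [208.3252 271.4178] [325.8675 275.7   ] mouth [205.5747 218.2669] [334.3475 263.832 ]
```

View pics/out.png

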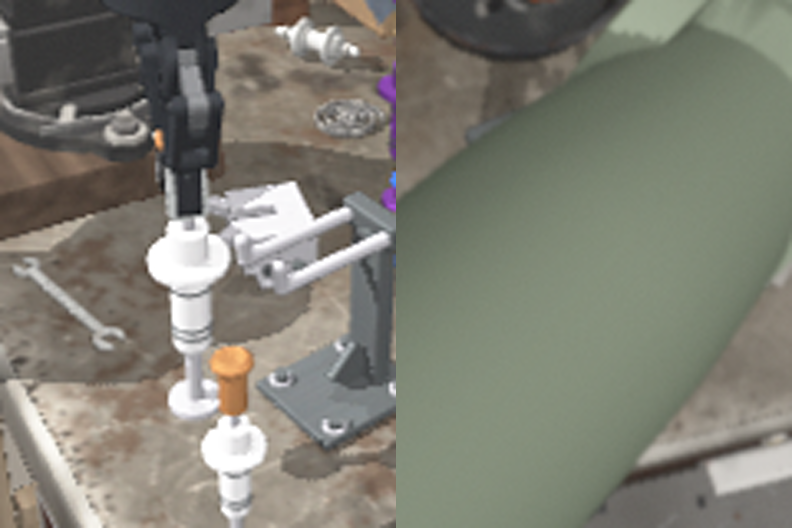

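The gauge is out of the hanger, hanging straight, with the foot at side (208,272) within about 1 px of the prediction. Next I'll carry it to the anchor mouth.

Run:
```python
from h import *
p=np.array(get_state()["position"])
move_l(p+[0,0,.035],.15)
move_l([.325,-.25,.2455],.18)
g=SEAT-AX*.085
move_l([*g,.2455],.18)
print(move_l([*g,.1650],.1,until_force=6));st("low")
s=grab_frame("side");save(s,"low.png",(170,150,290,270),5)
P=np.array(get_state()["position"]);print(P[:2]-g,"foot exp",proj(s,[P[0],P[1],P[2]-.1514]))
for n in("foot","mouth","seat","anchor"):print(n,[(np.round(r["centre"],1).tolist(),round(float(r["score"]),2)) for r in tip_of("side",n)[:3]])
yv=np.array([-AX[1],AX[0]])
for nm,x,y,z in(("slotL",0,8,.036),("slotR",0,-8,.036),("end",6,0,.036),("L",-25,8,.036),("R",-25,-8,.036),("flare-46",-46,0,.036)):
    print(nm,((proj(s,[*(SEAT+AX*x/1e3+yv*y/1e3),z])-[170,150])*5).round())
```

```text
False
low 11.93 [ 0.3899 -0.1381  0.1655] F [ 0.4834  0.284  -1.8754] gap 0.292 g 68.6
[ 0.0005 -0.0004] foot exp [200.4416 224.0717]
foot [([275.3, 228.9], 0.88), ([269.5, 212.4], 0.77), ([222.2, 316.0], 0.71)]
mouth [([270.7, 168.3], 0.95), ([220.8, 279.8], 0.58), ([277.0, 199.4], 0.55)]
seat [([231.0, 216.8], 0.65)]
anchor [([235.6, 225.4], 0.64)]
slotL [302. 305.]
slotR [310. 321.]
end [317. 311.]
L [257. 311.]
R [264. 328.]
flare-46 [222. 325.]
```

View pics/low.png

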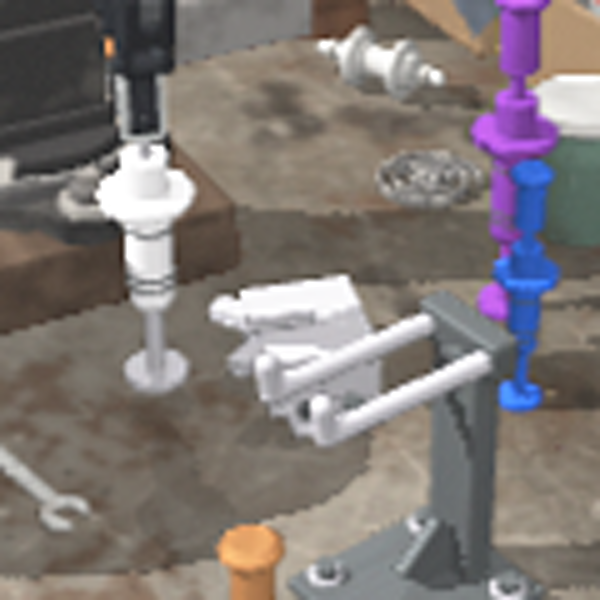

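The foot (crop 157,368) is low and upright in front of the slot, and the projected slot matches the picture. Next I'll slide it in.

Run:
```python
from h import *
yv=np.array([-AX[1],AX[0]])
z=.165
def rel(m):
    s=st(m);d=np.array(s["position"][:2])-SEAT;F=np.array(s["contact_force"][:2]);print("  along %.1f lat %.1f mm  Fx %.1f Fy %.1f"%(d@AX*1e3,d@yv*1e3,F@AX,F@yv));return s
print(move_l([*(SEAT-AX*.02),z],.05,until_force=5));rel("a")
print(move_l([*(SEAT+AX*.009),z],.03,until_force=5));rel("b")
sleep(.2);rel("c")
s=grab_frame("side");save(s,"in.png",(190,120,310,240),5)
```

```text
False
a 13.62 [ 0.4523 -0.1534  0.165 ] F [-0.0973  0.7253 -1.4757] gap 0.299 g 68.6
  along -20.3 lat 0.0 mm  Fx -0.3 Fy 0.7
False
b 14.74 [ 0.4804 -0.1604  0.1649] F [ 0.2473  0.8097 -2.5751] gap 0.299 g 68.7
  along 8.7 lat 0.0 mm  Fx 0.0 Fy 0.8
c 14.94 [ 0.4805 -0.1604  0.165 ] F [-0.4005 -0.2276 -2.7068] gap 0.298 g 68.7
  along 8.8 lat 0.0 mm  Fx -0.3 Fy -0.3
```

View pics/in.png

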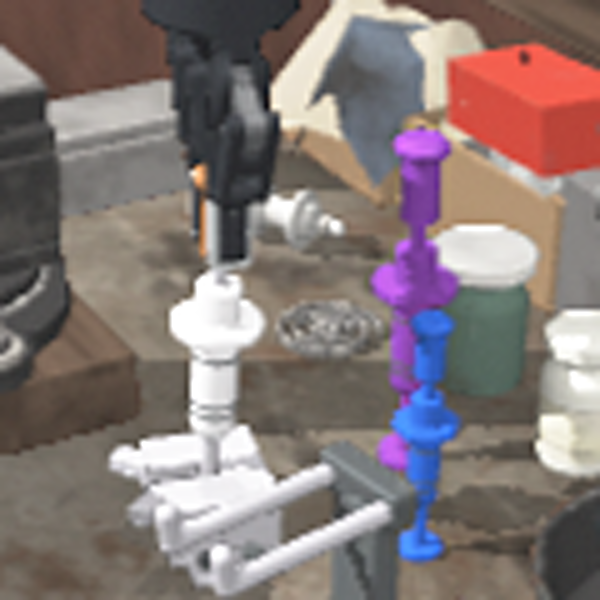

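The stem is in the slot (crop 210,455) with no end contact yet, so I'll keep going until it stops.

Run:
```python
from h import *
yv=np.array([-AX[1],AX[0]])
z=.165
def rel(m):
    s=st(m);d=np.array(s["position"][:2])-SEAT;F=np.array(s["contact_force"][:2]);print("  along %.1f lat %.1f mm  Fx %.1f Fy %.1f"%(d@AX*1e3,d@yv*1e3,F@AX,F@yv));return s
print(move_l([*(SEAT+AX*.020),z],.025,until_force=5));rel("b")
s=grab_frame("side");P=get_state()["position"];print(proj(s,[P[0],P[1],.01+.136]))
for n in("mouth","foot","seat","anchor"):print(n,[(np.round(r["centre"],1).tolist(),round(float(r["score"]),2)) for r in tip_of("side",n)[:4]])
save(s,"in2.png",(190,120,310,240),5)
```

```text
False
b 15.58 [ 0.4914 -0.1631  0.1649] F [-1.3964 -0.1387 -3.0085] gap 0.294 g 69.1
  along 20.0 lat 0.0 mm  Fx -1.3 Fy -0.5
[238.3333 175.4978]
mouth [([222.9, 280.3], 0.91), ([234.1, 176.4], 0.87), ([273.0, 167.4], 0.83), ([275.2, 196.0], 0.78)]
foot [([269.7, 212.8], 0.96), ([231.0, 219.1], 0.88), ([219.5, 314.6], 0.8), ([254.3, 188.1], 0.69)]
seat [([229.6, 213.7], 0.57), ([237.4, 162.1], 0.3)]
anchor [([233.9, 224.3], 0.67)]
```

View pics/in2.png

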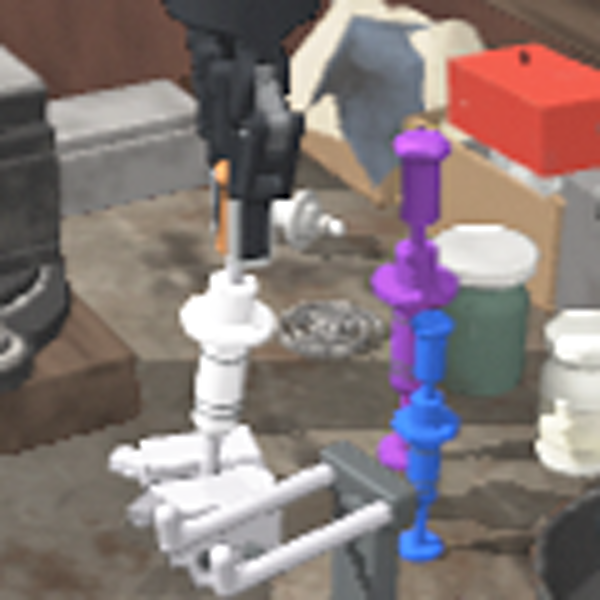

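The stem was already at the slot end (crop 210,455, unchanged), and the extra push tilted the gauge about 7° in the grip. I'll rotate the tool about the foot to bring the gauge upright and keep the stem home.

```bash
cat >> h.py <<'E'
yv=np.array([-AX[1],AX[0]])
def rel(m):
    s=st(m);R=Ro.from_rotvec(s["eef_rot"]);g=np.array(s["position"])-.019*R.apply([0,0,1]);d=g[:2]-SEAT;F=np.array(s["contact_force"][:2])
    print("  grasp along %.1f lat %.1f z %.1f mm  Falong %.1f Flat %.1f"%(d@AX*1e3,d@yv*1e3,g[2]*1e3,F@AX,F@yv));return s
E
python3 - <<'E'
from h import *
s=get_state();P=np.array(s["position"])
C=np.array([*(SEAT+AX*.001),.031]);th=np.arctan2(.019,.153)
Q=Ro.from_rotvec(-th*np.array([*yv,0]))
move_l(C+Q.apply(P-C),.04,rot=(Q*Ro.from_rotvec(s["eef_rot"])).as_rotvec());rel("upright")
f=grab_frame("side")
g=SEAT+AX*.001
print("exp mouth",proj(f,[*g,.146]),"collar",proj(f,[*g,.123]))
for n in("mouth","foot"):print(n,[(np.round(r["centre"],1).tolist(),round(float(r["score"]),2)) for r in tip_of("side",n)[:4]])
P=np.array(get_state()["position"])
print(move_l(P+[0,0,.012],.02,until_force=5));rel("lift")
E
```

```text
upright 16.41 [ 0.4754 -0.1593  0.1667] F [-1.0409 -0.3937 -2.8635] gap 0.3 g 69.1
  grasp along 1.2 lat -0.1 z 185.6 mm  Falong -0.9 Flat -0.6
exp mouth [231.1682 176.3942] collar [231.2483 184.2735]
mouth [([275.6, 193.7], 0.86), ([227.8, 174.2], 0.79), ([221.3, 280.1], 0.61), ([271.4, 166.0], 0.59)]
foot [([269.6, 212.2], 0.97), ([273.7, 230.2], 0.82), ([222.4, 316.2], 0.8), ([236.6, 216.3], 0.59)]
False
lift 17.32 [ 0.4758 -0.1593  0.1784] F [-1.0779  0.2199 -5.4653] gap 0.302 g 69.3
  grasp along 1.6 lat -0.1 z 197.3 mm  Falong -1.1 Flat -0.0
```

Run:
```python
from h import *
for dz in(.012,.012,.010):
    P=np.array(get_state()["position"]);move_l(P+[0,0,dz],.03);sleep(.2);rel("up")
f=grab_frame("side");save(f,"pull.png",(190,110,290,220),5.4)
for z in(.156,.207,.026): print(z,((proj(f,[*(SEAT+AX*.001),z])-[190,110])*5.4).round())
```

```text
up 18.07 [ 0.4757 -0.1593  0.1903] F [-0.9219 -0.441  -8.3912] gap 0.305 g 69.5
  grasp along 1.5 lat -0.1 z 209.1 mm  Falong -0.8 Flat -0.7
up 18.81 [ 0.4756 -0.1593  0.2021] F [-0.0728  0.0977 -9.2626] gap 0.294 g 69.6
  grasp along 1.4 lat -0.1 z 221.0 mm  Falong -0.1 Flat 0.1
up 19.48 [ 0.4755 -0.1592  0.212 ] F [ -0.4519   0.7374 -12.0215] gap 0.305 g 69.7
  grasp along 1.3 lat -0.0 z 230.8 mm  Falong -0.6 Flat 0.6
0.156 [222. 340.]
0.207 [221. 241.]
0.026 [224. 570.]
```

View pics/pull.png

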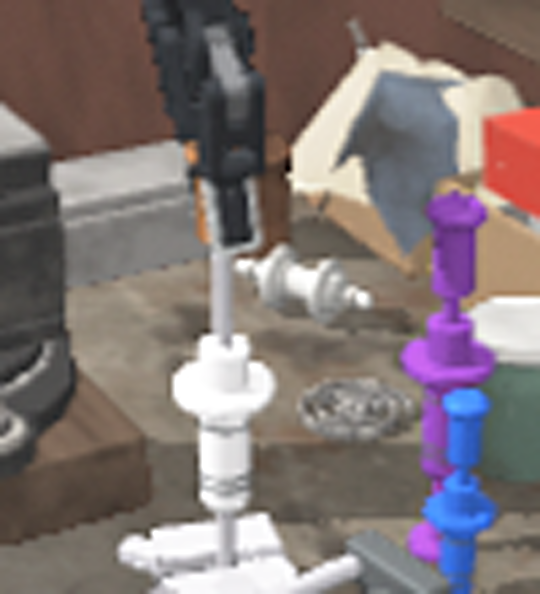

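The gauge is upright (mouth at crop 223,340 against 222,340 expected) and the ring hasn't come out yet, at about 38 mm. I've used all 10 views, so I'll follow the ring numerically for the last millimetres.

Run:
```python
from h import *
def prof():
    I=[];F=[]
    for _ in range(6):
        I.append(grab_frame("side")["img"].mean(2));F.append(get_state()["contact_force"][2])
    I=np.mean(I,0);print(I[163:178,227:236].astype(int));print("Fz mean",np.mean(F))
prof()
for t in(.2345,.2384):
    s=get_state();P=np.array(s["position"]);g=P[2]-.019*Ro.from_rotvec(s["eef_rot"]).apply([0,0,1])[2]
    move_l(P+[0,0,t-g],.02);sleep(.2);rel("up");prof()
```

```text
[[115 112 179 195 179 153 127 120 127]
 [132 128 184 197 179 154 132 122 122]
 [141 137 186 199 179 154 132 123 122]
 [118 120 182 198 179 155 139 134 127]
 [ 98  99 175 198 179 155 144 141 134]
 [ 91  89 175 199 180 154 142 145 148]
 [ 91  97 179 200 180 164 147 144 150]
 [ 85  90 176 199 180 166 149 140 140]
 [ 74  70 164 196 179 165 148 145 142]
 [191 255 255 230 176 161 255 255 210]
 [255 255 255 231 172 156 246 254 224]
 [255 255 255 252 238 204 255 255 255]
 [255 255 255 255 255 255 255 255 237]
 [252 254 251 246 243 242 237 229 201]
 [255 252 246 238 231 223 222 218 193]]
Fz mean -11.349075176023453
up 20.36 [ 0.4755 -0.1592  0.2157] F [ -0.7903   0.2157 -11.9343] gap 0.299 g 69.8
  grasp along 1.3 lat -0.0 z 234.5 mm  Falong -0.8 Flat 0.0
[[114 112 179 195 179 153 127 121 127]
 [132 129 184 197 178 154 132 122 122]
 [142 137 187 198 179 153 132 123 123]
 [118 120 182 198 179 155 138 133 127]
 [ 98  99 175 198 179 155 144 141 134]
 [ 90  90 175 199 180 154 142 144 149]
 [ 91  96 180 200 179 164 147 145 149]
 [ 85  90 176 200 180 166 149 140 140]
 [ 74  71 164 196 179 164 147 1
[... 326 characters left out ...]
-11.7391] gap 0.292 g 69.9
  grasp along 1.2 lat -0.0 z 238.4 mm  Falong -0.2 Flat 0.7
[[115 112 179 195 179 152 126 121 126]
 [132 128 184 196 179 153 132 122 123]
 [141 137 186 199 179 153 132 123 122]
 [118 120 182 199 180 155 139 133 128]
 [ 98  99 176 198 179 155 144 141 134]
 [ 90  90 176 199 179 154 143 145 148]
 [ 91  96 180 200 180 164 147 144 150]
 [ 84  90 177 200 179 166 149 140 140]
 [ 74  72 167 197 179 165 163 152 143]
 [190 240 240 216 180 167 215 255 211]
 [255 255 189 182 171 138 126 241 226]
 [255 255 209 117 106  82 129 255 255]
 [255 255 255 255 255 255 255 255 231]
 [252 255 252 248 246 244 238 226 198]
 [255 252 246 238 231 224 221 218 193]]
Fz mean -12.012363317722995
```

The ring's dark wall now shows about 0.7 px (2 mm) above the mouth. It was still hidden 4 mm lower, which matches 45 mm by arm position and a 12 N pull. I'm handing in.

Run:
```python
from h import *
rel("end");print(sign_off())
```

```text
end 21.5 [ 0.4754 -0.1592  0.2195] F [ -0.3151   0.4817 -12.2599] gap 0.298 g 69.9
  grasp along 1.2 lat -0.1 z 238.3 mm  Falong -0.4 Flat 0.4
the job is handed in; nothing more can be done
None
```

The job is handed in at 21.5 s: the gauge is seated under the anchor and held upright (within about 1.5°) with the ring level with the tube mouth, about 45 mm out by arm position with a 12 N pull; no verdict came back.

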